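# Open the large water valve by one turn

## Robot

A 7-joint arm with a two-finger parallel gripper is mounted at the origin on a cart in front of the work surface, level with it; the furniture and walls round the work are solid. World frame = base frame: x ahead of the robot, y to its left, z up, the work surface at z = 0. Lengths are in m, angles in rad, forces in N, time in s.
With the tool pointing down it reaches from about 0.425 to 0.8 m from the base axis. Payload 8.3 kg.
Tool frame: the origin (TCP) lies at the very end of the fingers, on their centre line; the grasp point (between the pads) lies 19 mm behind it; x points along the fingers, y is the direction in which the jaws open and shut, and the axes are right-handed (so a half turn about x gives the same grasp; the last joint's range is limited). The gripper opens to 85 mm and grips with 20 to 120 N. Pads are 22 mm wide; open, the fingers measure 114 mm over their backs; the gripper's body (76 mm by 85 mm) begins 54 mm behind the grasp point. The pads swing forward as they close: fully open they stand 13 mm farther back than shut.
Start: joints at [-1.239, 0.383, 0.016, 1.37, -0.006, 1.388, -0.046], TCP at [0.24, 0.577, 0.231] pointing down, gripper open.
Joint ranges: [-2.95, 2.95], [-0.25, 2.06], [-1.52, 1.56], [0.18, 2.33], [-1.44, 4.58], [0.02, 2.06], [-3.01, 3.01]. Speed limits (rad/s): [2.39, 2.39, 3.01, 3.01, 3.14, 3.14, 3.14].

## Interface

Orientations are given as a unit quaternion [w, x, y, z].
In Python, from bench import * gives the robot as it stands. The module is installed in compiled form; this text tells all that it offers. Calls block until the motion is done:
- move_ptp(position, orientation): joint-space move of the TCP to a pose.
- movel(position, rotation=None, rate=0.15, max_force=None): straight line of the TCP; rotation=None keeps the orientation; rate is the mean speed in m/s. With max_force (N) it stops when the force on the tool has changed by that much, and returns True; else False.
- move_joints(angles): joint-space move.
- move_gripper(opening): finger opening in m; the grip force is fixed at half the most; returns when the fingers have stopped.
- wait(seconds).
- ik(position, orientation): joint angles nearest the present ones, or None.
- state(): the state.
- snapshot(name): name is "scene" or "top" or "wrist"; returns a dict with "img" (420x560x3 uint8, red, green, blue), "z_map" (420x560 float32, m along the optical axis (not along the pixel's ray), 0 where there is no reading), "vertical_fov" (degrees; the focal length in pixels is half the picture's height over the tangent of half this angle, whatever the lens; pixels are square), "cx", "cy" (the principal point, pixels), "rvec" (rotation vector, rad) and "tvec" (3), from world to camera coordinates, as OpenCV has them; the wrist camera has in their place "mount" (4x4, takes a point from camera to tool coordinates, whose origin is the TCP and whose axes are the tool frame's). Camera axes: x right, y down, z forward; pixel columns grow to the right and rows downward; lengths in m; the calibration is good to about 2 mm. A picture is of the moment at which its call begins: read the wrist's pose just before it.
A pose or a line that the arm cannot do raises Unreachable and nothing moves.
- sign_off(): hands the job in, once; it reports no verdict.
The state is a dict: "t": time; "qpos": joint angles; "joint_vel": joint speeds; "joint_efforts": joint torques, N m; "ee_pos": TCP position; "ee_rot": TCP orientation; "wrist_force": force on the tool from outside, world axes, zero at the start; "moment": the same for the moment, N m; "width": finger opening in m.
Only numpy, scipy, OpenCV 4.12 (cv2) and the standard library are available. Lean on these libraries where they do the work, as an engineer would, in place of code of your own. Each camera call takes 0.05 s, during which the arm holds its last target.

## Task

Open the large water valve by exactly one full turn: with the fingertips, gently push its hand wheel round by the upright handle, anticlockwise seen from above, until the handle is back where it started, and leave it there. Push only: do not grip the handle, leave the smaller valve's wheel as it is, and do not disturb the glassware and other small things on the bench.

Things in the scene. Friction and masses are not known exactly. Their poses are not given: they have to be found in the camera images.
- large_valve: the large valve, fixed to the bench: a 100 x 90 mm steel base plate, a brass body with hose barbs reaching 70 mm either way, and above it the large aluminium hand wheel (129 mm across, its rim bar 13 mm thick, three spokes, nothing standing higher than 96 mm inside the rim). Origin: centre of the plate's underside, on the wheel's upright axis; z up. It may stand left or right of the heating bath, changing places with the small valve
- large_wheel (a joint): angle of the large wheel about its upright axis (rad), growing anticlockwise seen from above (opening). It turns freely both ways past one turn, has no end stop within reach and stays where it is left (steady friction, about 2 N at the handle). It starts anywhere from -2.6 to 2.6; one turn adds 6.28
- large_wheel_handle: the upright grey handle of the large wheel, a grip 22 mm thick and 50 mm high that revolves freely on its own pin, standing on the rim 58 mm from the wheel's axis, over a spoke. Origin: centre of its underside, on its own axis, 93 mm above the bench; the top is 143 mm above the bench. The top of the rim beside it is at 92 mm
- small_valve: the small valve, to be left alone: a like one with a 82 mm hand wheel and a 16 mm thick handle whose top is 112 mm above the bench, fixed to the bench. Origin: centre of its base plate's underside, on the wheel's axis. Between the two valves and farther back stands the heating bath, roughly 0.25 m high: cross above it
- small_wheel (a joint): angle of the small wheel (rad), starts at 0
- flask: small conical glass flask, 54 mm wide, 103 mm high, a loose bystander; origin: centre of its underside
- weighing_bottle: glass weighing bottle with lid, 37 mm wide, 51 mm high, a loose bystander; origin: centre of its underside
- dropper_bottle: dropper bottle with rubber teat, 38 mm wide, 109 mm high, a loose bystander; origin: centre of its underside
- crucible: white lidded crucible, 45 mm wide, 43 mm high, a loose bystander; origin: centre of its underside
- stopper: rubber stopper, 37 mm wide, 28 mm high, a loose bystander; origin: centre of its underside
- petri: glass petri dish, 64 mm wide, 17 mm high, a loose bystander; origin: centre of its underside

How it is judged:
On the way:
1. the large wheel is pushed by its handle to about half a turn from its start (distance of large_wheel_handle from where it was at the start of the episode above 0.085 m and contact force between the fingers and large_wheel_handle above 0.3 N), for 0.05 s.
At the end, for the whole second after the job is handed in: the large wheel has made one turn anticlockwise and is at rest with its handle within 12 mm (about 12 degrees) of where it started; the small wheel is within 0.15 rad of its start and no bystander has moved 20 mm (distance of large_wheel_handle from where it was at the start of the episode below 0.012 m and value of joint large_wheel between 3.4 and 9.2 rad and velocity of joint large_wheel between -0.05 and 0.05 rad/s and value of joint small_wheel between -0.15 and 0.15 rad and distance of each of flask, weighing_bottle, dropper_bottle, crucible, stopper, petri from where it was at the start of the episode below 0.02 m); the robot touches nothing.
It fails at once if the large valve's handle or wheel is gripped or forced (more than 25 N from the fingers) (contact force between the fingers and large_valve above 25 N).
It fails at once if the small valve's wheel is turned (not (value of joint small_wheel between -0.15 and 0.15 rad)).
It fails at once if a bystander is moved, lifted or knocked over (not (distance of each of flask, weighing_bottle, dropper_bottle, crucible, stopper, petri from where it was at the start of the episode below 0.02 m)).
It also fails if it takes over 58 s, if anything falls off the work surface, if the arm or the gripper's body presses on something with over 40 N, if the wrist force passes 120 N, or if a joint passes its speed limit or range.

## Working session

There is one attempt and no reset: what is moved stays moved. The work goes in short steps, each a Python script; the robot and the scene stay as the last script left them, time stands still between calls to the robot, and variables do not carry over. Pictures are saved under pics/ and viewed, and the job is handed in when it is done.

```bash
mkdir -p pics; cat > h.py <<'E'
from bench import *
import numpy as np, cv2
def save(n,f):
    s=snapshot(n); cv2.imwrite('pics/'+f,s['img'][:,:,::-1]); np.savez('pics/'+f[:-4]+'.npz',**s); return s
def pts(s):
    z=s['z_map'];h,w=z.shape;f=h/2/np.tan(np.radians(s['vertical_fov'])/2)
    u,v=np.meshgrid(np.arange(w),np.arange(h))
    c=np.stack([(u-s['cx'])/f*z,(v-s['cy'])/f*z,z],-1)
    R=cv2.Rodrigues(np.array(s['rvec'],float).reshape(3,1))[0]
    return (c-np.array(s['tvec']).reshape(3))@R
E
python3 - <<'E'
from h import *
st=state();print(st)
for n in('scene','top'):
    s=save(n,n+'0.png');print(n,s['vertical_fov'],s['rvec'],s['tvec'],(s['z_map']>0).mean())
E
```

```text
{'t': 0.0, 'qpos': array([-1.2389111 ,  0.38421208,  0.016369  ,  1.37112804, -0.00628951,
        1.38820271, -0.04646105]), 'joint_vel': array([-6.83767580e-04, -7.86522749e-04,  1.18173553e-03, -1.31649048e-03,
        1.80520084e-03,  4.50781082e-05,  5.06928328e-04]), 'joint_efforts': array([ 2.59990211e-04, -6.27593637e+01,  8.44405442e-01, -3.71817827e+01,
        1.64850435e-02,  1.41164713e-02,  5.13018040e-05]), 'ee_pos': array([0.24015938, 0.57648463, 0.23030691]), 'ee_rot': array([ 0.69326537,  0.13797339,  0.69350048, -0.13929666]), 'wrist_force': array([-0.4043953 , -0.50374998,  0.23230717]), 'moment': array([-0.04045002,  0.04562291,  0.00276661]), 'width': 0.08515948275733543}
scene 54.84079716348845 [ 1.87115969 -1.20476264  0.61766579] [-0.46663107  0.29694283  0.63806924] 0.9893920068027211
top 46.37222102783201 [ 2.18982223 -2.16846858  0.09489599] [-0.25341364  0.57829748  1.09170439] 0.9960034013605442
```

View pics/scene0.png

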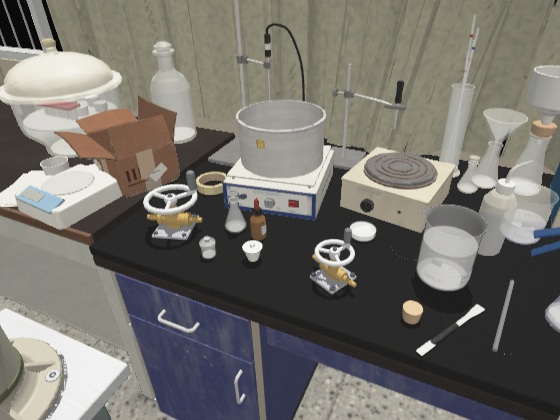

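View pics/top0.png

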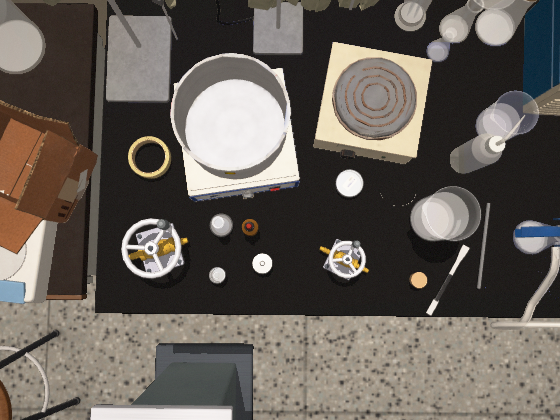

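The large valve is at the left: its wheel is at about (152,248) in the top view, with the handle at about (165,225). The small valve is at (346,260). The flask (221,225), dropper bottle (250,228), weighing bottle (217,275) and crucible (262,263) stand to the right of the large valve. Next I'll get positions from the depth map.

```bash
python3 - <<'E'
from h import *
for n in('top','scene'):
    s=np.load(f'pics/{n}0.npz');P=pts(s)
    if n=='top':
        for nm,(u,v) in dict(hub=(151,248),handle=(163,225),flask=(221,225),drop=(250,228),weigh=(217,275),cruc=(262,263),small=(346,260),shandle=(347,244),edge=(200,308),table=(200,290),tape=(133,158),box=(80,180),bathcorner=(188,190),pot=(190,120),ltable=(70,280)).items(): print(nm,P[v,u].round(3))
    z=P[...,2]; reg=(P[...,0]>.3)&(P[...,0]<.85)&(P[...,1]>0.02)&(P[...,1]<.5)
    x0,y0=P[248,151,:2] if n=='top' else c
    c=(x0,y0)
    near=np.hypot(P[...,0]-x0,P[...,1]-y0)<.09
    rim=near&(abs(z-.089)<.008)
    # circle fit
    A=P[rim];M=np.c_[A[:,:2],np.ones(len(A))];sol=np.linalg.lstsq(M,(A[:,:2]**2).sum(1),rcond=None)[0]
    print(n,'rim',rim.sum(),A[:,:2].min(0),A[:,:2].max(0), (A[:,:2].min(0)+A[:,:2].max(0))/2)
    h=near&(z>.108)&(z<.16);H=P[h];print('handle',h.sum(),H.min(0),H.max(0),H.mean(0)); t=H[H[:,2]>.138]; print('top',len(t),t.mean(0) if len(t) else 0,t.min(0) if len(t) else 0,t.max(0) if len(t) else 0)
E
```

```text
hub [0.51  0.01  0.095]
handle [ 0.556 -0.024  0.14 ]
flask [ 0.559 -0.139  0.104]
drop [ 0.554 -0.2    0.096]
weigh [ 0.453 -0.127  0.051]
cruc [ 0.48  -0.225  0.046]
small [ 0.488 -0.406  0.081]
shandle [ 0.523 -0.409  0.076]
edge [ 0.375 -0.083 -0.002]
table [ 0.417 -0.083  0.004]
tape [0.719 0.077 0.016]
box [0.659 0.179 0.064]
bathcorner [ 0.635 -0.065  0.091]
pot [ 0.783 -0.07   0.113]
ltable [ 0.436  0.217 -0.001]
top rim 1359 [ 0.44604468 -0.05233805] [0.57445287 0.07657971] [0.51024877 0.01212083]
handle 108 [ 0.54833343 -0.03041717  0.10915133] [ 0.56837076 -0.01110406  0.14638665] [ 0.55794517 -0.0223806   0.13539326]
top 61 [ 0.55880113 -0.02044217  0.1414132 ] [ 0.54936111 -0.02840303  0.13813648] [ 0.56793261 -0.01176682  0.14638665]
scene rim 845 [ 0.44170835 -0.05141534] [0.56686854 0.07845744] [0.50428844 0.01352105]
handle 126 [ 0.54285328 -0.03085839  0.10824438] [ 0.56139649 -0.00901181  0.14355392] [ 0.54985218 -0.02197803  0.12670631]
top 24 [ 0.55226853 -0.02048138  0.14078389] [ 0.54540051 -0.02796519  0.13880348] [ 0.55969665 -0.01233905  0.14355392]
```

```bash
python3 - <<'E'
from h import *
for n in('top','scene'):
    P=pts(np.load(f'pics/{n}0.npz'))
    print(n)
    for y in np.arange(-.1,.7,.1):
        r=[]
        for x in np.arange(.2,.9,.1):
            m=(abs(P[...,0]-x)<.05)&(abs(P[...,1]-y)<.05); r.append(round(float(P[m][:,2].max()),2) if m.any() else None)
        print(round(y,1),r)
c=np.array([.508,.0125])
from scipy.spatial.transform import Rotation as R
def ori(a): # tool z along heading a
    z=np.array([np.cos(a),np.sin(a),0]);x=np.array([0,0,-1.]);y=np.cross(z,x)
    q=R.from_matrix(np.c_[x,y,z]).as_quat();return q[[3,0,1,2]]
for d in range(-180,180,30):
    q=ik(np.array([.51,.01,.2]),ori(np.radians(d)));print(d,None if q is None else q.round(2))
m=R.from_quat(state()['ee_rot'][[1,2,3,0]]).as_matrix();print(m.round(2))
E
```

```text
top
-0.1 [0.0, -0.79, 0.05, 0.09, 0.11, 0.24, 0.24]
0.0 [0.0, -0.79, 0.09, 0.14, 0.15, 0.09, 0.03]
0.1 [0.0, -0.79, 0.01, 0.1, 0.09, 0.03, 0.03]
0.2 [0.0, -0.79, 0.01, 0.14, 0.2, 0.2, 0.21]
0.3 [-0.78, -0.79, 0.07, 0.16, 0.2, 0.01, 0.21]
0.4 [-0.78, -0.79, 0.04, 0.06, 0.07, 0.02, 0.08]
0.5 [-0.79, -0.79, -0.79, None, None, None, None]
0.6 [-0.44, -0.79, None, None, None, None, None]
scene
-0.1 [None, -0.15, 0.05, 0.1, 0.23, 0.24, 0.23]
0.0 [None, -0.15, 0.09, 0.14, 0.14, 0.03, 0.03]
0.1 [None, None, 0.0, 0.09, 0.09, 0.03, 0.03]
0.2 [None, None, 0.0, 0.15, 0.2, 0.2, 0.21]
0.3 [None, -0.79, 0.06, 0.16, 0.2, None, 0.21]
0.4 [None, -0.79, 0.06, 0.16, 0.16, 0.14, 0.2]
0.5 [None, None, 0.05, 0.05, 0.23, 0.29, 0.3]
0.6 [None, None, 0.01, 0.01, 0.28, 0.31, 0.36]
-180 [-0.76  0.18  0.77  1.76 -0.13  1.26 -1.53]
-150 [-0.7   0.17  0.7   1.75 -0.12  1.26 -1.02]
-120 [-0.68  0.17  0.68  1.75 -0.11  1.26 -0.5 ]
-90 [-0.66  0.17  0.66  1.75 -0.11  1.26  0.02]
-60 [-0.64  0.17  0.63  1.75 -0.1   1.26  0.54]
-30 [-0.62  0.17  0.61  1.75 -0.1   1.26  1.06]
0 [-0.6   0.16  0.59  1.75 -0.1   1.26  1.58]
30 [-0.57  0.16  0.54  1.75 -0.09  1.25  2.09]
60 [-0.52  0.16  0.49  1.75 -0.08  1.25  2.61]
90 [ 0.93  0.41 -1.27  1.69  0.4   1.34  2.73]
120 [-1.17  0.41  1.38  1.77 -0.41  1.32 -2.31]
150 [-1.17  0.41  1.38  1.77 -0.41  1.32 -1.79]
[[-0.    0.38  0.92]
 [-0.    0.92 -0.38]
 [-1.   -0.    0.  ]]
```

```bash
cat >> h.py <<'E'
from scipy.spatial.transform import Rotation as Ro
C=np.array([.508,.0125]); PHI0=np.radians(-34.5); RH=.058
def ori(a):
    z=np.array([np.cos(a),np.sin(a),0]);x=np.array([0,0,-1.]);y=np.cross(z,x)
    return Ro.from_matrix(np.c_[x,y,z]).as_quat()[[3,0,1,2]]
def pose(phi,d,z,seg,dr=0):
    r=np.array([np.cos(phi),np.sin(phi)]);t=np.array([-r[1],r[0]])
    p=C+(RH+dr)*r-d*t
    a=phi+np.pi/2+(np.pi if seg==0 else 0)
    return np.r_[p,z],ori(a)
E
python3 - <<'E'
from h import *
move_gripper(0.0)
s=state();p=s['ee_pos'];movel(p+[0,0,.1],rate=.2)
q=np.array(state()['qpos']);q[0]=-.2;q[6]=-.6;move_joints(q)
print(state()['ee_pos'])
p,o=pose(PHI0,.05,.25,0)
move_ptp(p,o);s=state();print(s['t'],s['ee_pos'],p,s['qpos'].round(2),s['width'])
save('scene','scene1.png')
E
```

```text
[0.61899758 0.08467858 0.33008524]
4.525 [ 0.52814588 -0.06022126  0.25069233] [ 0.52747901 -0.06155787  0.25      ] [-0.03  0.17  0.1   1.6  -0.02  1.37 -0.53] -0.000183297865517187
```

View pics/scene1.png

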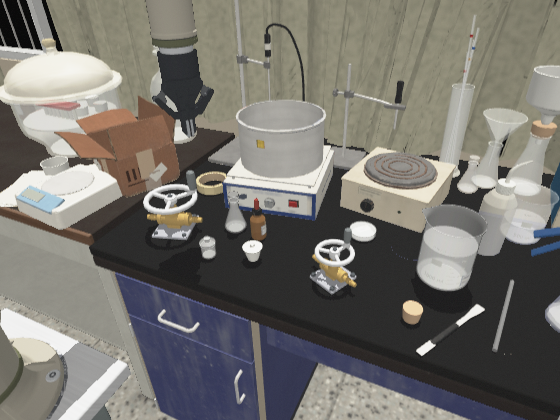

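The closed gripper is above the wheel, with its tips at about (185,115). Next I'll descend and feel for the handle.

```bash
python3 - <<'E'
from h import *
p,o=pose(PHI0,.05,.108,0)
print(movel(p,o,rate=.08,max_force=8)); f0=state()['wrist_force'];print(state()['ee_pos'],p,f0)
for d in np.arange(.044,.017,-.003):
    p,o=pose(PHI0,d,.108,0); b=movel(p,o,rate=.02,max_force=6); s=state()
    print(round(d,3),b,(s['wrist_force']-f0).round(2),s['ee_pos'].round(4))
print(s['t']);save('scene','scene2.png');save('wrist','w2.png')
E
```

```text
False
[ 0.52778047 -0.06158119  0.10844074] [ 0.52747901 -0.06155787  0.108     ] [0.75349594 0.47334294 0.6166146 ]
0.044 False [-1.07 -0.39 -0.51] [ 0.5309 -0.0564  0.108 ]
0.041 False [-1.44 -0.08 -0.61] [ 0.5326 -0.054   0.108 ]
0.038 False [-0.75 -0.71 -0.67] [ 0.5343 -0.0515  0.108 ]
0.035 False [-0.77 -1.85 -0.7 ] [ 0.5361 -0.049   0.108 ]
0.032 False [-1.27 -1.17 -1.14] [ 0.5378 -0.0465  0.108 ]
0.029 False [-1.14 -0.07 -0.16] [ 0.5394 -0.044   0.108 ]
0.026 False [ 0.47 -0.79  0.15] [ 0.5411 -0.0416  0.108 ]
0.023 False [-0.97  0.23 -0.06] [ 0.5428 -0.0391  0.108 ]
0.02 False [-0.61 -0.93  0.01] [ 0.5445 -0.0367  0.108 ]
9.35
```

View pics/scene2.png

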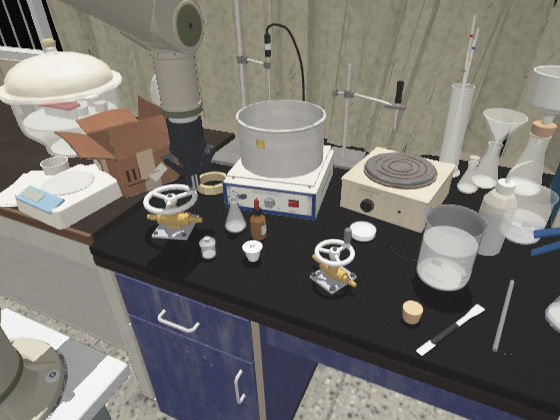

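View pics/w2.png

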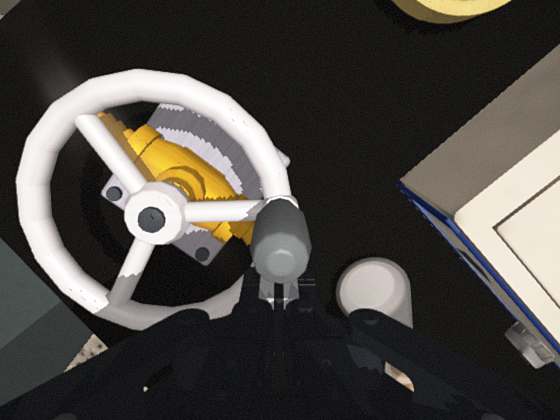

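The wrist view shows the shut fingertips right behind the handle at (280,275), centred on it. I'll push the first sector and then look.

```bash
cat >> h.py <<'E'
def push(a0,a1,seg,d=.02,step=7.5,rate=.035,lim=9):
    n=max(1,int(np.ceil((a1-a0)/step))); mx=0
    for a in np.linspace(a0,a1,n+1)[1:]:
        p,o=pose(PHI0+np.radians(a),d,.108,seg)
        b=movel(p,o,rate=rate,max_force=lim); s=state(); f=s['wrist_force'];mx=max(mx,np.linalg.norm(f))
        if b: print('STOP at',a,f);break
    print('t',s['t'],'a',a,'fmax',mx.round(1),s['qpos'].round(2))
    return b
E
python3 - <<'E'
from h import *
push(0,45,0); save('wrist','w3.png')
E
```

```text
t 11.75 a 45.0 fmax 1.3 [-0.01  0.36 -0.06  1.69  0.02  1.1   0.1 ]
```

View pics/w3.png

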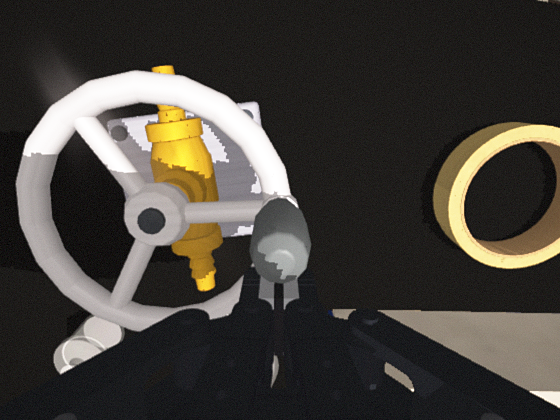

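The wheel follows: it looks the same in the tool view, with the handle at (280,255). Carrying on to the half turn.

```bash
python3 - <<'E'
from h import *
push(45,178,0); save('wrist','w4.png')
E
```

```text
t 18.55 a 178.0 fmax 1.3 [ 0.22  0.2  -0.46  1.91  0.1   1.05  2.21]
```

View pics/w4.png

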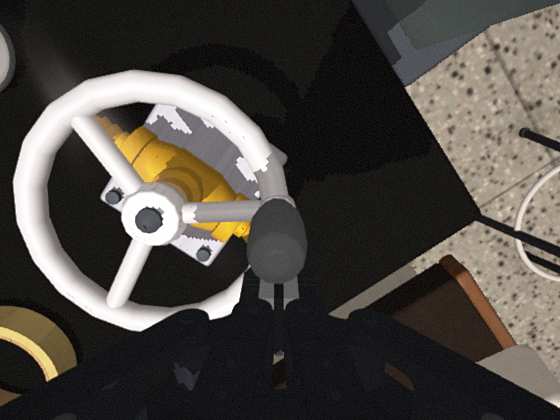

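The half turn is done with the same contact. Next I'll back off, lift, turn the tool half a turn and re-engage for the second half.

```bash
python3 - <<'E'
from h import *
ph=PHI0+np.radians(178)
p,o=pose(ph,.05,.108,0);movel(p,o,rate=.08)
p,o=pose(ph,.05,.19,0);movel(p,o,rate=.15)
p,o=pose(ph,.05,.19,1);move_ptp(p,o);s=state();print(s['t'],s['ee_pos']-p,s['qpos'].round(2))
p,o=pose(ph,.05,.108,1);movel(p,o,rate=.12)
p,o=pose(ph,.02,.108,1);print(movel(p,o,rate=.03,max_force=9))
push(178,300,1); save('wrist','w5.png')
E
```

```text
22.4417 [-7.25428341e-05 -3.73682285e-07 -1.30950649e-04] [-0.04  0.15 -0.22  1.76  0.03  1.23 -0.91]
False
t 30.6583 a 300.0 fmax 1.5 [ 0.28  0.2  -0.29  1.9   0.07  1.05  1.46]
```

View pics/w5.png

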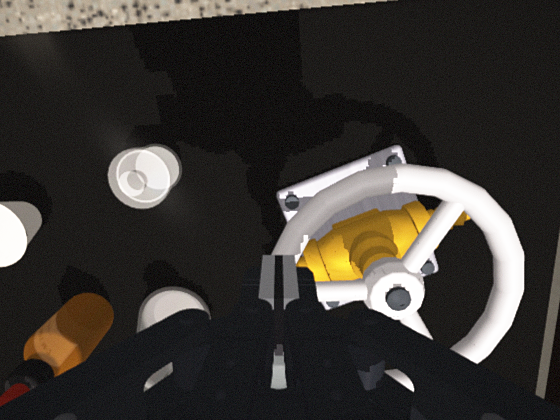

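The handle is now hidden behind the fingers, with its spoke at (330,290), so it is being pushed. The bystanders look undisturbed. I'll go to 345°, withdraw and measure the handle from above.

```bash
cat >> h.py <<'E'
def meas(f):
    for n in('top','scene'):
        s=save(n,f'{n}_{f}.png');P=pts(s);z=P[...,2]
        near=np.hypot(P[...,0]-C[0],P[...,1]-C[1])<.09
        h=near&(z>.108)&(z<.16);H=P[h];t=H[H[:,2]>.138];print(n,h.sum(),H.mean(0).round(4),len(t),t.mean(0).round(4))
E
python3 - <<'E'
from h import *
push(300,345,1)
ph=PHI0+np.radians(345)
p,o=pose(ph,.05,.108,1);movel(p,o,rate=.08)
p,o=pose(ph,.06,.25,1);movel(p,o,rate=.15)
q=np.array(state()['qpos']);q[0]-=.45;move_joints(q)
meas('m1');print(state()['t'],state()['ee_pos'])
E
```

```text
t 33.0083 a 345.0 fmax 1.2 [ 0.34  0.31 -0.38  1.78  0.13  1.08  2.19]
top 107 [ 0.5481 -0.0338  0.1351] 62 [ 0.5486 -0.031   0.1412]
scene 128 [ 0.5404 -0.0334  0.1267] 28 [ 0.5429 -0.0317  0.1406]
35.6333 [0.48124862 0.15136718 0.24869551]
```

View pics/top_m1.png

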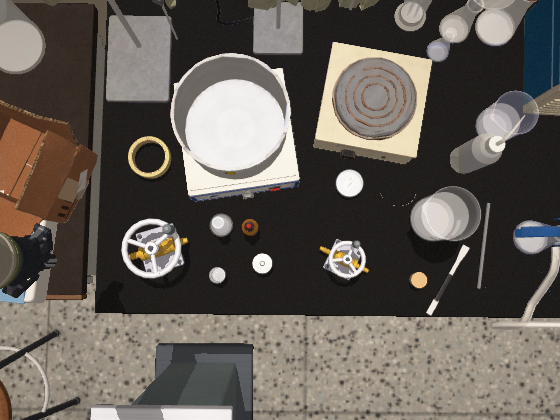

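The two views agree that the handle is 14.7 mm (about 14.5°) short, which is what commanding 345° should leave. I'll re-engage and finish the last 15°.

```bash
python3 - <<'E'
from h import *
q=np.array(state()['qpos']);q[0]+=.45;move_joints(q)
ph=PHI0+np.radians(345)
p,o=pose(ph,.05,.108,1);movel(p,o,rate=.15)
p,o=pose(ph,.022,.108,1);movel(p,o,rate=.04,max_force=9)
push(345,359.5,1,step=5,rate=.025)
ph=PHI0+np.radians(359.5)
p,o=pose(ph,.05,.108,1);movel(p,o,rate=.06)
p,o=pose(ph,.06,.25,1);movel(p,o,rate=.15)
q=np.array(state()['qpos']);q[0]-=.45;move_joints(q)
meas('m2');print(state()['t'],state()['ee_pos'])
a=cv2.imread('pics/top0.png');b=cv2.imread('pics/top_m2.png')
d=cv2.absdiff(a,b).max(2)[:,:];d=(d>40).astype(np.uint8)
n,_,S,ce=cv2.connectedComponentsWithStats(d);print([(tuple(S[i]),) for i in range(1,n) if S[i][4]>15])
E
```

```text
t 39.6333 a 359.5 fmax 1.6 [ 0.36  0.34 -0.42  1.74  0.15  1.09  2.41]
top 111 [ 0.5578 -0.0226  0.1352] 58 [ 0.5585 -0.0205  0.1414]
scene 130 [ 0.5498 -0.022   0.1265] 23 [ 0.552  -0.0199  0.1409]
42.4167 [0.49995926 0.1610563  0.24867237]
[((np.int32(0), np.int32(211), np.int32(52), np.int32(77), np.int32(2610)),), ((np.int32(116), np.int32(408), np.int32(50), np.int32(12), np.int32(540)),)]
```

View pics/scene_m2.png

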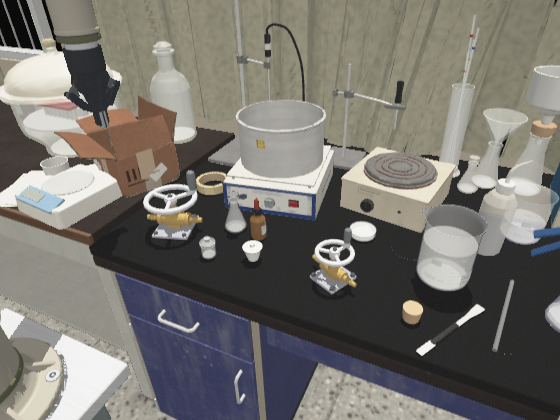

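```bash
python3 - <<'E'
from h import *
s=state();p=s['ee_pos'];movel(p+[-.02,0,.04],rate=.1);wait(.3);s=state();print(s['wrist_force'],s['t']);sign_off()
E
```

```text
[0.47361982 0.0536515  0.5913179 ] 43.3083
the job is handed in; nothing more can be done
```

I opened the large valve by one full turn anticlockwise, pushing the handle with the closed fingertips, and handed the job in at 43.3 s of the 58 s allowed. The push was in two halves, with the tool lifted and turned round at the half turn. I then made a measured correction over the last 15°.

- **Handle position:** both cameras put the handle within about 1 mm of where it started, against the 12 mm allowed.
- **Forces:** the wrist force sampled after each push step was at most 1.6 N, about the sensor's noise, and no push tripped the 9 N stop. I had no direct reading of the force on the handle. That contact held at the half turn rests on the wheel following the fingers in the wrist picture.
- **Surroundings:** comparing the top view before and after, only the arm had changed. The small valve's wheel and the bystanders showed no movement.
- **Camera disagreement:** the two cameras differed by about 6 mm in x in absolute position. I compared each view only with its own starting picture, so this did not affect the result.
- **At hand-in:** the arm was clear of everything, with under 1 N on the wrist.

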